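Couple the toy locomotive and hold the test probe on its nose contact

ROBOT

A 6-joint arm with a two-finger parallel gripper is mounted at the origin on the work surface. World frame = base frame: x ahead of the robot, y to its left, z up, the work surface at z = 0. Lengths are in m, angles in rad, forces in N, time in s.
With the tool pointing down it reaches from about 0.25 to 0.725 m from the base axis. Payload 9.7 kg.
Tool frame: the origin (TCP) lies between the finger pads; the fingertips stand 19 mm ahead of it and the grasp point (between the pads) is the TCP; z points along the fingers, y is the direction in which the jaws open and shut (so a half turn about z gives the same grasp; the last joint's range is limited). The gripper opens to 85 mm and grips with 20 to 120 N. Pads are 22 mm wide; open, the fingers measure 114 mm over their backs; the gripper's body (76 mm by 85 mm) begins 54 mm behind the grasp point. The pads swing forward as they close: fully open they stand 13 mm farther back than shut.
Start: joints at [0, 0.087, 0.176, 1.66, 0, 1.571], TCP at [0.55, -0, 0.25] pointing down, gripper open.
Joint ranges: [-3.13, 3.13], [-0.85, 1.81], [-1.15, 1.24], [-2.2, 2.28], [-1.44, 1.52], [-3.14, 3.14]. Speed limits (rad/s): [2.22, 2.22, 2.57, 3.14, 3.14, 3.14].

INTERFACE

Orientations are given as a rotation vector (axis times angle).
In Python, from plant import ctrl gives the robot as it stands.
- The arm moves only by the tool drive_tool, never from a script. Its argument "steps" is a list of rows, each a list of 2 entries, a list of its own where there are three numbers: the shift along the tool's x, y, z in cm, then the turn, a rotation vector about the tool's x, y, z in units of 5 degrees (1.0 is 5 degrees). A call has 1 to 20 rows; each row is the pose to reach, as a shift and turn from the pose measured when the call began, along the tool's axes at that moment; what a row does not reach only later rows make up. A row lasts 1/8 s, in which the tool goes at most 62.5 mm and 10.7 degrees, less where a joint would pass 70% of its speed; a pose out of reach is approached as far as the arm can. A call with a gripper value outside its range is refused whole. "grip" is the opening in per cent of the stroke, from 0 (shut) to 100 (fully open), set as the call begins (left out, the last holds). The fingers move at their own pace and stop on an object; "grip_force" is the grip in N (left out, the last holds). Time passes only in rows, so rows that repeat a pose let the fingers close. It gives the time, the measured TCP pose, the force and the opening at its end, in the units of the state.
- ctrl.observe(): the state, without advancing time (a new reading comes with each control period).
- ctrl.camera(name): name is "scene" or "side" or "wrist"; returns a dict with "pixels" (420x560x3 uint8, red, green, blue), "fovy" (degrees; the focal length in pixels is half the picture's height over the tangent of half this angle, whatever the lens; pixels are square), "cx", "cy" (the principal point, pixels), "R" (3x3) and "t" (3): a world point X has camera coordinates R X + t; the wrist camera has in their place "hand_eye" (4x4, takes a point from camera to tool coordinates, whose origin is the TCP and whose axes are the flange's). Camera axes: x right, y down, z forward; pixel columns grow to the right and rows downward; lengths in m; the calibration is good to about 2 mm. A picture is of the moment at which its call begins: read the wrist's pose just before it. There is no depth.
- ctrl.close_job(): hands the job in, once; it reports no verdict.
The state is a dict: "clock": time; "joints": joint angles; "joint_vel": joint speeds; "joint_efforts": joint torques, N m; "tool_pos": TCP position; "orientation": TCP orientation; "wrist_force": force on the tool from outside, world axes, zero at the start; "moment": the same for the moment, N m; "width": finger opening in m.
Only numpy, scipy, OpenCV 4.12 (cv2) and the standard library are available. Lean on these libraries where they do the work, as an engineer would, in place of code of your own. Each camera call takes 0.05 s, during which the arm holds its last target.

TASK

Finish and test the toy locomotive clamped on its test base: hang the steel coupling hook by its eye over the upright pin behind the cab, so that it lies flat on the drawbar shelf with its upturned end pointing away from the cab, and let go of it. Then take the black-handled test probe from the tool stand and hold its tip on the middle of the round brass contact button of the sloping nose, square to that slope, pushing lightly (about 3 N, the button about half sunk). Finish while still holding the probe there with that light push; leave the other things on the cart where they are.

Things in the scene. Friction and masses are not known exactly. Their poses are not given: they have to be found in the camera images.
- loco: Blue die-cast toy locomotive, 147 mm long, 50 wide, 86 high, fixed on a grey test base 235 x 100 x 12 mm. Origin on the cart top under its middle; x from nose to rear, z up. Nose face x -85 to -30 mm slopes 20 deg from level, facing up and to -x. Bonnet 71 mm high, x -32 to 16; cab x 12 to 62. Drawbar shelf behind it: level, top at z 40, x 58 to 140, y -28 to 28 mm.
- pin (a point): Foot of the upright steel coupling pin, where it stands on the drawbar shelf's top, at x +90 mm, z 40 mm of the locomotive. Pin 8 mm in diameter, 18 mm high, its top 4 mm tapering to 4 mm diameter. Axes as the locomotive's: x points away from the cab.
- contact_top (a point): Middle of the outer face of the spring-loaded brass contact button: flat disc, 18 mm in diameter, in a black ring in the middle of the sloping nose, between two small headlamps; 10 mm proud of the slope when free. z: the slope's outward normal (20 deg from vertical, leaning to the locomotive's -x); y as the locomotive's. Moves with the button.
- contact (a joint): How far the brass button is pushed in along its normal, m: 0 free, 0.008 fully in. It starts to move at 1 N and needs 0.5 N more per mm: 3 N at 4 mm, 5 N fully in.
- hook: Loose steel coupling hook, 60 g, flat on the cart. Flat eye 30 mm outside, 14 mm hole, 6 mm thick; shank along +x to an upright block 12 (x) x 14 (y) x 36 mm high centred at x +32, with a short lip bent over to +x at its top (to x +50). Origin: centre of the eye on the underside; z up. Balances between eye and block, near the block.
- hook_grip (a point): Middle of the hook's upright block, 24 mm above its underside, 32 mm from the eye's centre along the hook's x: the place to grip, across the 14 mm width (hook's y). Axes as the hook's.
- probe: Loose test probe, 90 g, 130 mm long, standing tip down in one well of the stand. Steel ball tip 8 mm in diameter, steel shaft 12 mm in diameter up to 42 mm, then plain black round handle 24 mm in diameter, 42 to 130 mm. Rigid. Origin: end of the tip; z from tip to handle. In the stand the tip is 8 mm above the cart, the handle's lower edge rests on the stand's top.
- stand: Grey plastic tool stand fixed to the cart, 60 x 150 x 50 mm high; origin in the middle of its underside, z up. Two upright through wells 18 mm in diameter at y -40 and +40 mm: one holds the probe, the other a nut driver with a wooden mushroom knob (34 mm in diameter, top 116 mm above the cart), which stays there.
- carriage: Purple plastic train carriage 146 x 52 x 58 mm, loose; leave alone.
- track: Short curved beech track piece, about 140 x 40 x 12 mm, loose; leave alone.
- bar: Straight steel coupling bar without an eye, 70 x 14 x 6 mm, loose; leave alone.
- wheelset: Steel wheel pair, 46 mm axle, 24 mm wheels, loose; leave alone.
- oiler: Small oil bottle, 40 mm in diameter, 100 mm high, loose; leave alone.
- screwdriver: Screwdriver lying on the cart, loose; leave alone.
- driver: Nut driver with a wooden mushroom knob, standing in the other well of the stand; leave alone. Origin: lower end of its shaft.
There are look-alikes about, which are no part of the job. What is shaped like the stand but orange, pink or red is not meant.

How it is judged:
By the outcome, as a careful person would: the job done as asked, in the order asked, and still so for the second after the job is handed in, while the arm keeps its last pose, push and grip.
It also fails if it takes over 58 s, if anything falls off the work surface, if the arm or the gripper's body presses on something with over 40 N, if the wrist force passes 120 N, or if a joint passes its speed limit or range.

## Working session

There is one attempt and no reset: what is moved stays moved. The work goes in short steps, Python scripts to look and compute and a tool call to move; the robot and the scene stay as the last step left them, time stands still between calls to the robot, and variables do not carry over. Pictures are saved under pics/ and viewed, and the job is handed in when it is done.

Besides the shell and the picture viewer there is one more tool, called after "Request:" as a command line: name --argument value ..., lists and objects as JSON in quotes. drive_tool: Moves the arm, as the interface text tells. Its arguments: {"type":"object","properties":{"steps":{"type":"array","items":{"type":"array"}},"grip":{"type":"number"},"grip_force":{"type":"number"}},"required":["steps"]}

```bash
ls; mkdir -p pics; python3 - <<'E'
from plant import ctrl
import cv2,numpy as np
print(ctrl.observe())
for n in ["scene","side","wrist"]:
    c=ctrl.camera(n); cv2.imwrite(f"pics/{n}0.png",c["pixels"][:,:,::-1])
    print(n,{k:v for k,v in c.items() if k!="pixels"})
E
```

```text
pics
{'clock': 0.0, 'joints': array([1.43076062e-05, 8.74504686e-02, 1.75127834e-01, 1.65977606e+00,
       1.71525690e-05, 1.57080298e+00]), 'joint_vel': array([ 6.28348757e-05,  5.27656197e-04, -1.11412798e-03,  6.42727303e-04,
       -2.96902835e-04,  1.25163922e-03]), 'joint_efforts': array([ 7.68234549e-04, -5.20392072e+01,  4.64802504e+01,  1.63646933e-02,
        2.23589603e-05, -6.77332673e-05]), 'tool_pos': array([5.49802860e-01, 1.24289462e-05, 2.49585090e-01]), 'orientation': array([-2.22077300e+00, -2.22078997e+00,  1.42710478e-03]), 'wrist_force': array([ 0.45953663, -0.11440992, -0.54096267]), 'moment': array([-0.04356761,  0.01639906, -0.00693762]), 'width': 0.0856718476741295}
scene {'fovy': 51.6598055359275, 'cx': 273.48490483375036, 'cy': 206.71050158349345, 'R': array([[-0.42285691,  0.90608384,  0.01428693],
       [ 0.56364826,  0.27532652, -0.77877849],
       [-0.70957217, -0.32125907, -0.6271363 ]]), 't': array([ 0.16128469, -0.19438753,  1.45631568])}
side {'fovy': 48.92054589548463, 'cx': 280.53421816774676, 'cy': 208.68817058320568, 'R': array([[ 0.99780223, -0.06525669, -0.01150089],
       [-0.05018905, -0.63096915, -0.77418279],
       [ 0.0432639 ,  0.77305854, -0.63285759]]), 't': array([-0.42753573,  0.08553144,  1.33693934])}
wrist {'fovy': 61.86400591340531, 'cx': 284.0272455847693, 'cy': 206.41474574870654, 'hand_eye': array([[ 6.38786677e-04, -9.56837509e-01, -2.90622733e-01,
         7.45362353e-02],
       [ 9.99999796e-01,  6.04095368e-04,  2.09087015e-04,
         2.25760689e-04],
       [-2.44984522e-05, -2.90622807e-01,  9.56837700e-01,
        -1.23865967e-01],
       [ 0.00000000e+00,  0.00000000e+00,  0.00000000e+00,
         1.00000000e+00]])}
```

View pics/scene0.png

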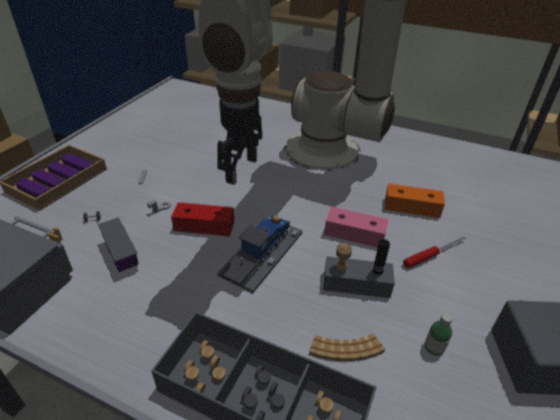

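View pics/side0.png

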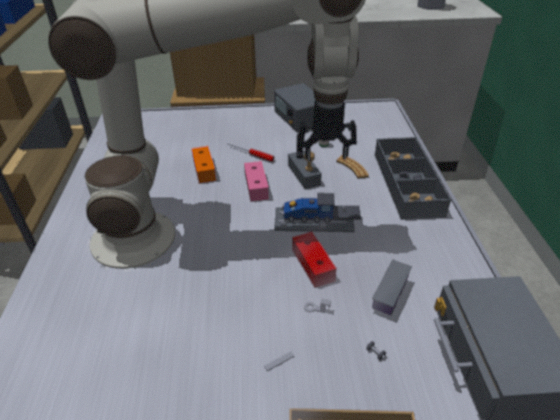

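View pics/wrist0.png

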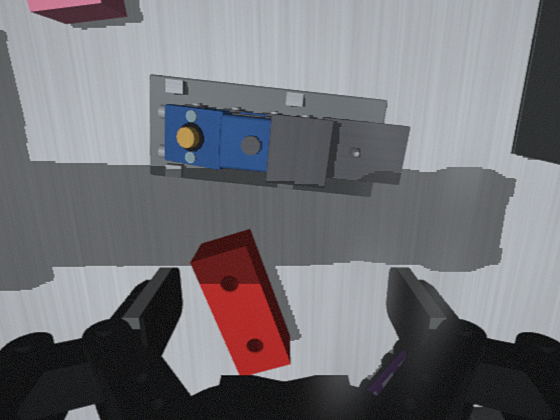

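The wrist view shows the loco with its button at (188,138) and pin at (356,153). The hook is at scene (157,207) and side (318,307). The probe, with its black handle, is in the grey stand at scene (381,255).

```bash
cat > h.py <<'E'
import numpy as np,cv2
from scipy.spatial.transform import Rotation as Ro
from plant import ctrl
def pose():
    o=ctrl.observe(); T=np.eye(4); T[:3,:3]=Ro.from_rotvec(o["orientation"]).as_matrix(); T[:3,3]=o["tool_pos"]; return T,o
def cam(n,fn=None):
    T,o=pose(); c=ctrl.camera(n)
    if fn: cv2.imwrite("pics/"+fn,c["pixels"][:,:,::-1])
    f=210/np.tan(np.radians(c["fovy"])/2); K=np.array([[f,0,c["cx"]],[0,f,c["cy"]],[0,0,1]])
    if "hand_eye" in c:
        W=T@c["hand_eye"]; Wi=np.linalg.inv(W); R,t=Wi[:3,:3],Wi[:3,3]
    else: R,t=c["R"],c["t"]
    d=dict(K=K,R=R,t=t,px=c["pixels"]); np.savez("pics/"+(fn or n)+".npz",**d); return d
def load(fn): return dict(np.load("pics/"+fn+".npz"))
def ray(d,u,v):
    r=d["R"].T@np.linalg.inv(d["K"])@np.array([u,v,1.]); return -d["R"].T@d["t"],r/np.linalg.norm(r)
def onz(d,u,v,z):
    o,r=ray(d,u,v); return o+r*(z-o[2])/r[2]
def proj(d,X):
    x=d["K"]@(d["R"]@np.asarray(X)+d["t"]); return x[:2]/x[2]
def tri(ds,ps):
    A=0;b=0
    for d,p in zip(ds,ps):
        o,r=ray(d,*p); P=np.eye(3)-np.outer(r,r); A=A+P; b=b+P@o
    X=np.linalg.solve(A,b); return X,[np.round(proj(d,X)-p,1) for d,p in zip(ds,ps)]
def move(T,pos,R=None):
    "needed shift cm & turn units in tool frame"
    s=T[:3,:3].T@(np.asarray(pos)-T[:3,3])*100
    r=Ro.from_matrix(T[:3,:3].T@R).as_rotvec()/np.radians(5) if R is not None else np.zeros(3)
    return np.round(s,2),np.round(r,2)
E
python3 - <<'E'
from h import *
T,o=pose();print(T.round(3), o["clock"])
s=cam("scene","s1");d=cam("side","d1");w=cam("wrist","w1")
print("hook",onz(s,157,207,.01),onz(d,318,307,.01))
print("probe top",onz(s,383,242,.138))
print("pin",onz(w,356,153,.058),"button",onz(w,188,138,.06))
# stand corner etc
print("stand", onz(s,358,272,.05))
E
python3 - <<'E'
import cv2
a=cv2.imread('pics/scene0.png');b=cv2.imread('pics/side0.png')
cv2.imwrite('pics/z1.png',cv2.resize(a[160:340,80:460],None,fx=2.1,fy=2.1,interpolation=3))
cv2.imwrite('pics/z2.png',cv2.resize(b[110:370,180:460],None,fx=2.3,fy=2.3,interpolation=3))
E
```

```text
[[-0.     1.    -0.001  0.55 ]
 [ 1.     0.     0.     0.   ]
 [ 0.    -0.001 -1.     0.25 ]
 [ 0.     0.     0.     1.   ]] 0.15Traceback (most recent call last):
  File "<stdin>", line 3, in <module>
  File "h.py", line 8, in cam
    if fn: cv2.imwrite("pics/"+fn,c["pixels"][:,:,::-1])
           ~~~~~~~~~~~^^^^^^^^^^^^^^^^^^^^^^^^^^^^^^^^^^
cv2.error: OpenCV(4.12.0) /io/opencv/modules/imgcodecs/src/loadsave.cpp:1051: error: (-2:Unspecified error) could not find a writer for the specified extension in function 'imwrite_'
```

View pics/z1.png

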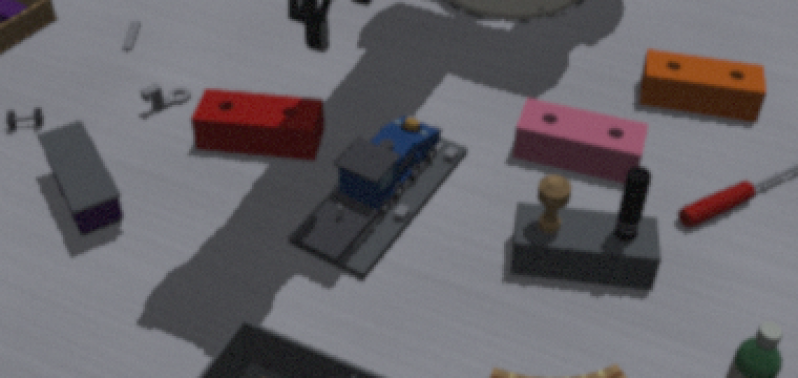

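View pics/z2.png

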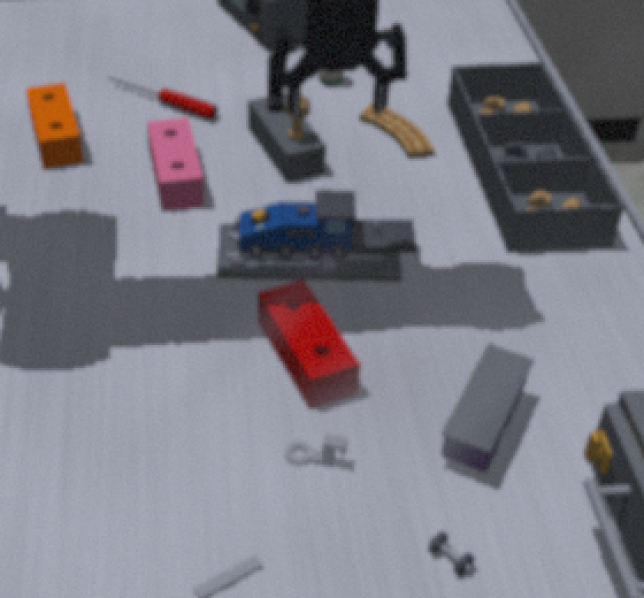

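The zooms show the hook's eye to its -x side and its block towards +x with the lip leading away. The probe is in the far +x/+y end well of the grey stand, and the nut driver is in the other well.

```bash
sed -i 's|"pics/"+fn,c|"pics/"+fn+".png",c|' h.py
python3 - <<'E'
from h import *
s=cam("scene","s1");d=cam("side","d1");w=cam("wrist","w1")
T,o=pose()
print("hook",onz(s,157,207,.01),onz(d,318,307,.01))
print("probe top",onz(s,383,242,.138), "knob",onz(s,344,248,.110))
print("pin",onz(w,356,153,.058),"button",onz(w,188,138,.06))
print("stand", onz(s,358,272,.05))
hp=onz(d,318,307,.01); print(move(T,[hp[0]-.06,hp[1],.25]))
E
```

```text
hook [ 0.50404682 -0.29469614  0.01      ] [ 0.5006391  -0.29576833  0.01      ]
probe top [0.51386094 0.31176852 0.138     ] knob [0.53759864 0.23788549 0.11      ]
pin [0.61489711 0.02891221 0.058     ] button [0.46520983 0.04233203 0.06      ]
stand [0.53445864 0.2763794  0.05      ]
(array([-2.958e+01, -1.093e+01,  2.000e-02]), array([0., 0., 0.]))
```

Request:
drive_tool --steps '[[[-4,-1,0],[0,0,-2]],[[-8,-2,1],[0,0,-4]],[[-12,-3,2],[0,0,-6]],[[-16,-4,3],[0,0,-8]],[[-20,-5,4],[0,0,-10]],[[-24,-5,5],[0,0,-12]],[[-27,-5,5],[0,0,-14]],[[-29.5,-5,5],[0,0,-16]],[[-29.5,-5,5],[0,0,-18]],[[-29.5,-5,5],[0,0,-18]]]'

```text
clock: 1.6
tool_pos: [0.4998, -0.2953, 0.2]
orientation: [-0.003, -3.141, -0.0]
wrist_force: [0.2, 0.6, 0.5]
width: 0.0855
```

```bash
python3 - <<'E'
from h import *
w=cam("wrist","w2");T,o=pose();print(T.round(4),o["joints"].round(3),o["clock"],o["wrist_force"])
E
```

```text
[[-1.000e+00  4.000e-03 -5.000e-04  4.999e-01]
 [ 4.000e-03  1.000e+00  2.000e-04 -2.950e-01]
 [ 5.000e-04  2.000e-04 -1.000e+00  2.000e-01]
 [ 0.000e+00  0.000e+00  0.000e+00  1.000e+00]] [-0.533  0.147  0.145  1.569 -0.    -0.529] 1.65 [-0.34305839 -0.1785706   0.02314396]
```

View pics/w2.png

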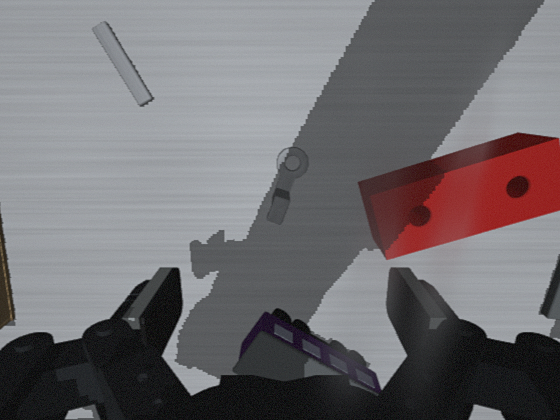

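The eye is near (292,163) and the lip end near (276,222), with the red block to the right. I'll zoom in to measure.

```bash
python3 - <<'E'
import cv2
a=cv2.imread('pics/w2.png')[130:250,240:350]
a=cv2.convertScaleAbs(a,alpha=1.5)
cv2.imwrite('pics/z3.png',cv2.resize(a,None,fx=5,fy=5,interpolation=cv2.INTER_NEAREST))
E
```

```text
(no output)
```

View pics/z3.png

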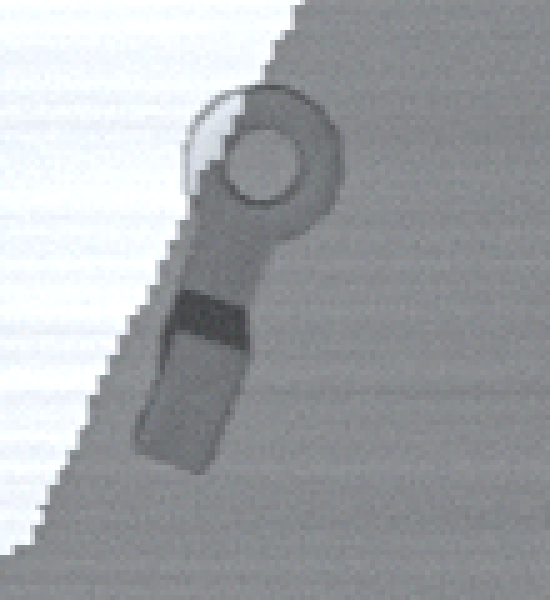

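```bash
python3 - <<'E'
from h import *
w=load("w2");T,o=pose()
P=lambda x,y,z: onz(w,240+x/5-.5,130+y/5-.5,z)
e=P(264,163,.006);n=P(210,342,.036);f=P(171,457,.036)
print(e,n,f)
for a in (n,f): print(np.linalg.norm(a[:2]-e[:2]),np.degrees(np.arctan2(*(a-e)[1::-1])))
print(np.linalg.norm(f-n),np.degrees(np.arctan2(*(f-n)[1::-1])))
print("edge",np.linalg.norm(P(170,335,.036)-P(250,350,.036)),np.linalg.norm(P(135,440,.036)-P(207,475,.036)), "eye dia",np.linalg.norm(P(185,160,.006)-P(344,160,.006)))
wl=load("w1")
E
```

```text
[ 0.48015757 -0.28711569  0.006     ] [ 0.50573451 -0.29686763  0.036     ] [ 0.52647031 -0.30371478  0.036     ]
0.027372985142000435 -20.870794292952375
0.049197558581038754 -19.718348885571633
0.0218370514865507 -18.2736901804673
edge 0.013887245112785145 0.014032669791369938 eye dia 0.029017410593047993
```

```bash
cat >> h.py <<'E'
def Ryaw(a):
    "tool down, tool x = -dir(a), tool y = dir(a+90)"
    c,s=np.cos(np.radians(a)),np.sin(np.radians(a)); return np.array([[-c,-s,0],[-s,c,0],[0,0,-1.]])
E
python3 - <<'E'
from h import *
T,o=pose()
print(move(T,[.5102,-.2978,.026],Ryaw(-19.5)))
w=load("w1")
p=onz(w,356,152.5,.058);print(p)
a=cv2.imread('pics/w1.png')[60:210,130:430]
cv2.imwrite('pics/z4.png',cv2.resize(a,None,fx=2.6,fy=2.6,interpolation=cv2.INTER_NEAREST))
E
```

```text
(array([-1.04, -0.28, 17.4 ]), array([ 0.  , -0.01,  3.85]))
[0.61486997 0.02936168 0.058     ]
```

View pics/z4.png

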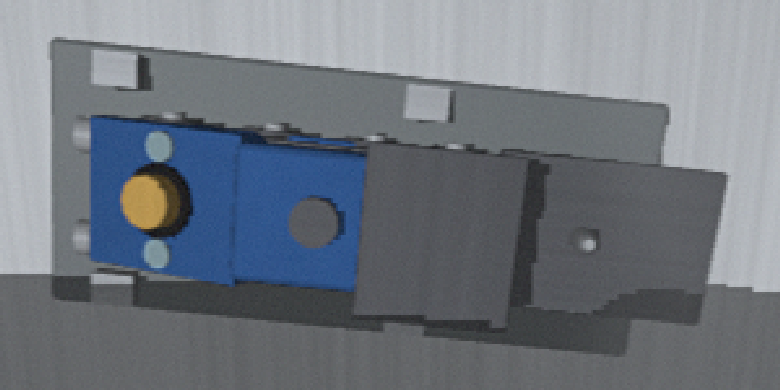

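The pin top is clear at zoom (588,242) and the button at (150,203). Going down on the hook.

Request:
drive_tool --steps '[[[-0.5,-0.1,4],[0,0,2]],[[-1.04,-0.28,8],[0,0,3.85]],[[-1.04,-0.28,12],[0,0,3.85]],[[-1.04,-0.28,15],[0,0,3.85]],[[-1.04,-0.28,17],[0,0,3.85]],[[-1.04,-0.28,17.4],[0,0,3.85]],[[-1.04,-0.28,17.4],[0,0,3.85]]]' --grip 50 --grip_force 40

```text
clock: 2.52
tool_pos: [0.5105, -0.2977, 0.0266]
orientation: [-0.533, -3.096, 0.0]
wrist_force: [-0.4, -0.4, -0.2]
width: 0.0424
```

Request:
drive_tool --steps '[[[0,0,0],[0,0,0]],[[0,0,0],[0,0,0]],[[0,0,0],[0,0,0]],[[0,0,0],[0,0,0]]]' --grip 0

```text
clock: 3.02
tool_pos: [0.5111, -0.298, 0.0279]
orientation: [0.533, 3.094, -0.001]
wrist_force: [-0.5, 1.0, 6.5]
width: 0.0134
```

```bash
python3 - <<'E'
from h import *
T,o=pose()
w=load("w1")
P=lambda x,y,z: onz(w,130+(x+.5)/2.6-.5,60+(y+.5)/2.6-.5,z)
pin=P(588,242,.058)
b=[P(52,40,.012),P(667,106,.012),P(626,354,.012)]
for a in b: print(a)
print("base yaw",np.degrees(np.arctan2(*(b[1]-b[0])[1::-1])),np.linalg.norm(b[1]-b[0]),np.linalg.norm(b[2]-b[1]))
s1,s2=P(726,175,.04),P(698,325,.04); print("shelf end",s1,s2,np.linalg.norm(s2-s1),np.degrees(np.arctan2(*(s1-s2)[1::-1]))-90)
m=(s1+s2)/2; print("pin",pin, "shelf end mid->pin", np.linalg.norm(m[:2]-pin[:2]))
n=P(242,145,.071)
yaw=-5.5; d=np.array([np.cos(np.radians(yaw)),np.sin(np.radians(yaw)),0])
org=pin-d*.09; org[2]=0;print("org",org)
# button top at slope: x -57.5; slope height at? 
print("button", P(143,203,.075))
print(move(T,np.r_[(pin+d*.052)[:2],.17],Ryaw(yaw)))
E
```

```text
[0.41983323 0.09754806 0.012     ]
[0.65106368 0.07415807 0.012     ]
[ 0.6425443  -0.02348819  0.012     ]
base yaw -5.776077179342382 0.23241043762788532 0.09801720505274647
shelf end [0.6664187  0.05054059 0.04      ] [ 0.66164331 -0.00459308  0.04      ] 0.05534009169970314 -4.950307754447422
pin [0.6147461 0.0291196 0.058    ] shelf end mid->pin 0.049666615807755485
org [0.52516045 0.03774572 0.        ]
button [0.46650254 0.04406125 0.075     ]
(array([ -3.89,  35.55, -14.21]), array([-0.01,  0.02, -2.81]))
```

Request:
drive_tool --steps '[[[0,0,-4],[0,0,0]],[[0,1,-9],[0,0,0]],[[0,5,-13],[0,0,-0.5]],[[-1,10,-14.2],[0,0,-1]],[[-2,15,-14.2],[0,0,-1.5]],[[-2.5,20,-14.2],[0,0,-2]],[[-3,25,-14.2],[0,0,-2.5]],[[-3.5,30,-14.2],[0,0,-2.8]],[[-3.9,34,-14.2],[0,0,-2.8]],[[-3.9,35.5,-14.2],[0,0,-2.8]],[[-3.9,35.5,-14.2],[0,0,-2.8]],[[-3.9,35.5,-14.2],[0,0,-2.8]]]'

```text
clock: 4.53
tool_pos: [0.6661, 0.0224, 0.1701]
orientation: [0.154, 3.136, -0.002]
wrist_force: [0.1, -0.7, -1.2]
width: 0.0131
```

```bash
python3 - <<'E'
from h import *
w=cam("wrist","w3");T,o=pose();print(T.round(4),o["joints"].round(3),o["clock"],o["wrist_force"])
E
```

```text
[[-0.9952  0.0983  0.0019  0.6661]
 [ 0.0983  0.9952 -0.0013  0.0222]
 [-0.002  -0.0011 -1.      0.1701]
 [ 0.      0.      0.      1.    ]] [ 3.400e-02  3.560e-01  3.380e-01  1.551e+00 -1.000e-03  1.320e-01] 4.575 [ 0.50260147 -0.08112295 -1.56030637]
```

View pics/w3.png

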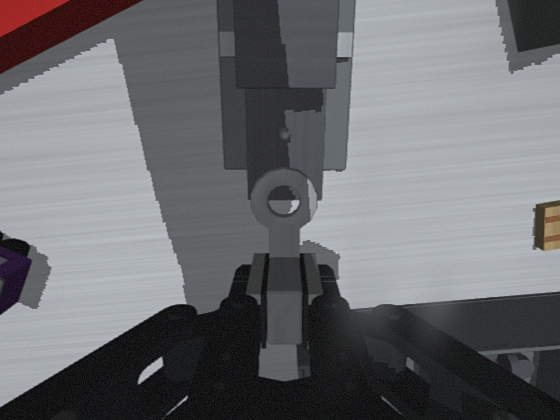

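Pin at (284,133) and the held hook's eye at (285,201). They line up well sideways.

```bash
python3 - <<'E'
from h import *
w=load("w3");T,o=pose()
a=w["px"][110:225,235:335][:,:,::-1]
cv2.imwrite('pics/z5.png',cv2.resize(cv2.convertScaleAbs(a,alpha=1.6),None,fx=5,fy=5,interpolation=cv2.INTER_NEAREST))
e=onz(w,285,201,.148);p=onz(w,284.3,133,.058);print(e,p)
print("eye in tool",T[:3,:3].T@(e-T[:3,3]))
E
```

```text
[0.63431013 0.02641867 0.148     ] [0.61361729 0.02813036 0.058     ]
eye in tool [0.03209849 0.00105076 0.02208465]
```

View pics/z5.png

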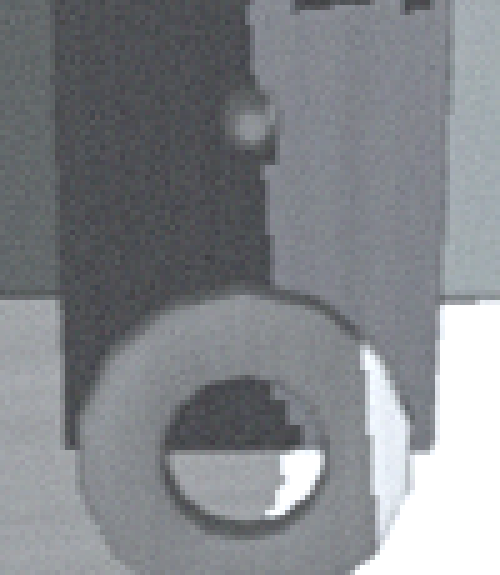

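```bash
python3 - <<'E'
from h import *
d=cam("side","d3")
print(proj(d,pose()[0][:3,3]))
a=d["px"][100:260,260:420][:,:,::-1]
cv2.imwrite('pics/z6.png',cv2.resize(cv2.convertScaleAbs(a,alpha=1.6),None,fx=3.7,fy=3.7,interpolation=3))
E
```

```text
[365.15505496 174.76088873]
```

View pics/z6.png

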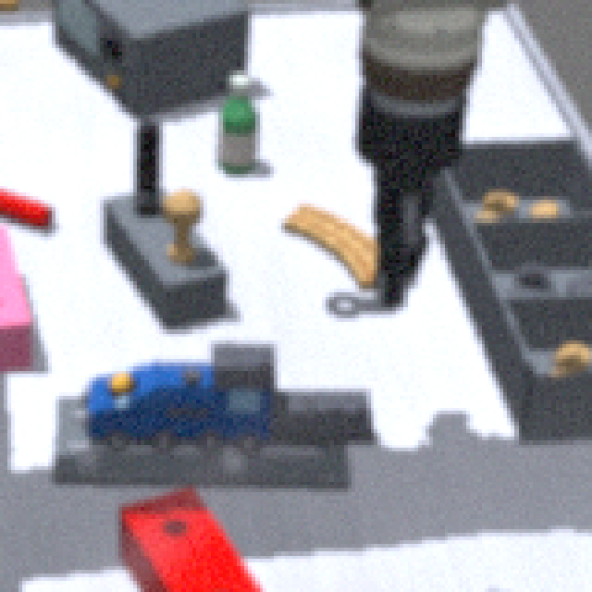

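```bash
python3 - <<'E'
from h import *
w=load("w3");T,o=pose()
e=onz(w,283.7,200.7,.148);p=onz(w,284.5,134,.058)
print(e,p,T[:3,:3].T@(np.r_[(p-e)[:2],0])*100)
E
```

```text
[0.63412093 0.02587158 0.148     ] [0.61427749 0.02819895 0.058     ] [ 1.99761237  0.03627835 -0.00426818]
```

Request:
drive_tool --steps '[[[1,0,2],[0,0,0]],[[2,0.05,5],[0,0,0]],[[2,0.05,7],[0,0,0]],[[2,0.05,7.5],[0,0,0]],[[2,0.05,7.5],[0,0,0]]]'

```text
clock: 5.25
tool_pos: [0.6465, 0.0241, 0.0957]
orientation: [0.156, 3.135, -0.002]
wrist_force: [-0.0, 0.3, -0.6]
width: 0.0132
```

```bash
python3 - <<'E'
from h import *
w=cam("wrist","w4");T,o=pose();print(T.round(4),o["clock"],o["wrist_force"])
a=w["px"][80:260,190:390][:,:,::-1]
cv2.imwrite('pics/z7.png',cv2.resize(cv2.convertScaleAbs(a,alpha=1.6),None,fx=3.3,fy=3.3,interpolation=cv2.INTER_NEAREST))
E
```

```text
[[-9.951e-01  9.900e-02  3.200e-03  6.468e-01]
 [ 9.900e-02  9.951e-01 -1.100e-03  2.420e-02]
 [-3.300e-03 -8.000e-04 -1.000e+00  9.620e-02]
 [ 0.000e+00  0.000e+00  0.000e+00  1.000e+00]] 5.3 [-0.11512445 -0.64447423 -0.71656514]
```

View pics/z7.png

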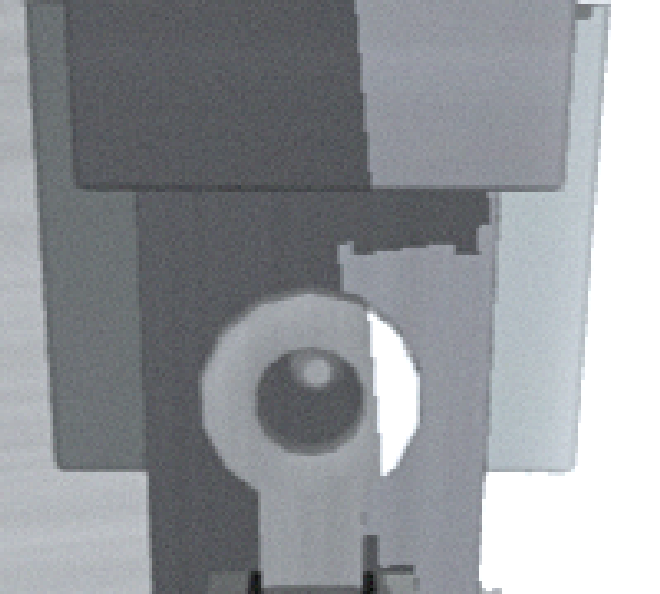

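```bash
python3 - <<'E'
from h import *
w=load("w4");T,o=pose()
e=onz(w,283.5,201.0,T[2,3]-.022);p=onz(w,285.3,192.2,.058)
print(e,p,T[:3,:3].T@(np.r_[(p-e)[:2],0])*100)
E
```

```text
[0.61451762 0.02750249 0.07417066] [0.61492846 0.02828984 0.058     ] [-3.30878996e-02  8.24150991e-02  3.97971458e-05]
```

Request:
drive_tool --steps '[[[0,0.08,0.5],[0,0,0]],[[0,0.08,1.5],[0,0,0]],[[0,0.08,2.3],[0,0,0]],[[0,0.08,2.6],[0,0,0]],[[0,0.08,2.6],[0,0,0]]]'

```text
clock: 5.92
tool_pos: [0.6468, 0.025, 0.0698]
orientation: [0.155, 3.135, -0.002]
wrist_force: [0.7, 0.1, -0.7]
width: 0.0134
```

Request:
drive_tool --steps '[[[0,0,0.15],[0,0,0]],[[0,0,0.2],[0,0,0]],[[0,0,0.2],[0,0,0]]]'

```text
clock: 6.3
tool_pos: [0.6469, 0.0251, 0.068]
orientation: [0.155, 3.135, -0.002]
wrist_force: [-0.0, -1.3, 0.4]
width: 0.0134
```

Request:
drive_tool --steps '[[[0,0,0],[0,0,0]],[[0,0,0],[0,0,0]],[[0,0,0],[0,0,0]],[[0,0,-1],[0,0,0]],[[0,0,-4],[0,0,0]],[[0,0,-9],[0,0,0]],[[0,0,-13],[0,0,0]],[[0,0,-13],[0,0,0]]]' --grip 40

```text
clock: 7.3
tool_pos: [0.6479, 0.0252, 0.2029]
orientation: [0.155, 3.128, -0.001]
wrist_force: [1.3, -0.5, -1.2]
width: 0.0344
```

```bash
python3 - <<'E'
from h import *
w=cam("wrist","w5");s=cam("scene","s5");d=cam("side","d5");T,o=pose();print(T.round(4),o["clock"],o["wrist_force"])
A=w["px"][130:290,200:400];B=d["px"][180:240,270:370]
A=cv2.resize(A,(700,560),interpolation=3)
cv2.imwrite('pics/z8.png',A[:,:,::-1]*1)
cv2.imwrite('pics/z9.png',cv2.resize(cv2.convertScaleAbs(B[:,:,::-1],alpha=1.7),None,fx=7,fy=7,interpolation=3))
E
```

```text
[[-0.9951  0.0989  0.0019  0.6463]
 [ 0.0989  0.9951 -0.0012  0.0252]
 [-0.002  -0.001  -1.      0.1973]
 [ 0.      0.      0.      1.    ]] 7.45 [ 0.88819043 -0.36512327 -1.03889322]
```

View pics/z8.png

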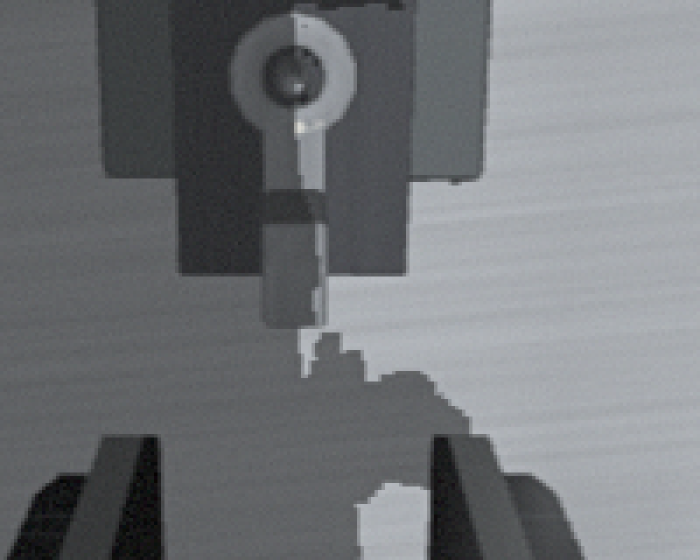

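View pics/z9.png

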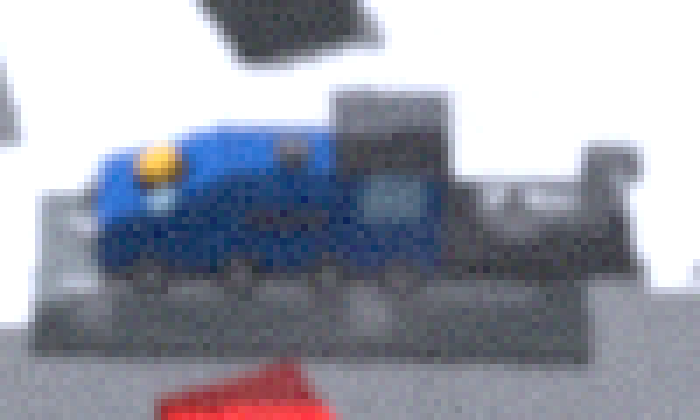

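View pics/s5.png

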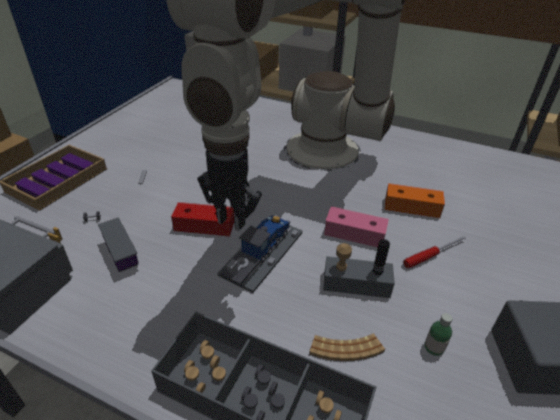

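Hook confirmed: the pin is through the eye, and the hook lies flat and straight with its upturned end away from the cab. Now to the probe.

```bash
python3 - <<'E'
from h import *
T,o=pose()
s=load("s5");d=load("d5")
B=d["px"][110:200,270:360];cv2.imwrite('pics/z10.png',cv2.resize(B[:,:,::-1],None,fx=6,fy=6,interpolation=3))
R=Ryaw(18-90)
print(move(T,[.514,.305,.27],R))
E
```

```text
(array([15.92, 26.53, -7.33]), array([ 0.  ,  0.03, 13.26]))
```

Request:
drive_tool --steps '[[[1,2,-4],[0,0,1]],[[3,5,-7.3],[0,0,2]],[[5,9,-7.3],[0,0,4]],[[8,13,-7.3],[0,0,6]],[[10,17,-7.3],[0,0,8]],[[12,21,-7.3],[0,0,10]],[[14,24,-7.3],[0,0,12]],[[15.9,26.5,-7.3],[0,0,13.3]],[[15.9,26.5,-7.3],[0,0,13.3]],[[15.9,26.5,-7.3],[0,0,13.3]]]' --grip 60

```text
clock: 8.7
tool_pos: [0.5141, 0.3043, 0.2688]
orientation: [1.847, 2.539, -0.002]
wrist_force: [-0.1, 0.0, 0.5]
width: 0.0515
```

```bash
python3 - <<'E'
from h import *
w=cam("wrist","w6");T,o=pose();print(T.round(4),o["joints"].round(2),o["clock"],o["wrist_force"])
E
```

```text
[[-3.067e-01  9.518e-01  1.100e-03  5.144e-01]
 [ 9.518e-01  3.067e-01 -1.900e-03  3.040e-01]
 [-2.200e-03  5.000e-04 -1.000e+00  2.690e-01]
 [ 0.000e+00  0.000e+00  0.000e+00  1.000e+00]] [ 0.53  0.21  0.35  1.71 -0.    1.79] 8.75 [0.45485874 0.31079487 0.61019913]
```

View pics/w6.png

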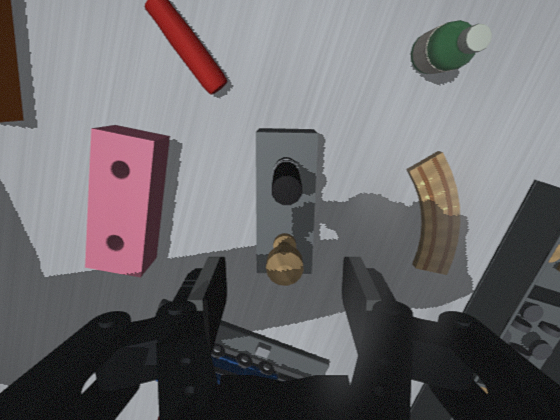

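```bash
python3 - <<'E'
from h import *
w=load("w6");T,o=pose()
a=w["px"][140:220,240:340][:,:,::-1]
cv2.imwrite('pics/z11.png',cv2.resize(cv2.convertScaleAbs(a,alpha=2.5,beta=10),None,fx=6,fy=6,interpolation=cv2.INTER_NEAREST))
for X in [(287,189,.138),(286,262,.105),(287,165,.05)]: print(onz(w,*X))
# stand corners top
c=[onz(w,u,v,.05) for u,v in [(257,130),(321,133),(257,272),(310,272)]]
print(np.round(c,4))
E
```

```text
[0.51342692 0.31502667 0.138     ]
[0.53648352 0.24243539 0.105     ]
[0.51345916 0.31729196 0.05      ]
[[0.4756 0.3406 0.05  ]
 [0.5349 0.3568 0.05  ]
 [0.5189 0.196  0.05  ]
 [0.5736 0.2137 0.05  ]]
```

View pics/z11.png

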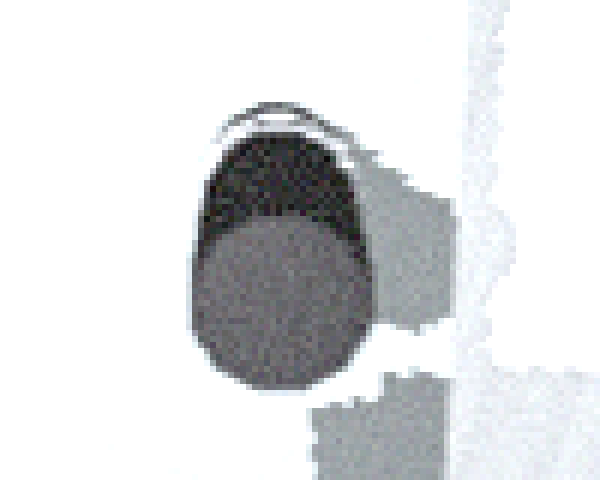

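```bash
python3 - <<'E'
from h import *
w=load("w6");T,o=pose()
p=onz(w,286.7,189.8,.138);print(p)
for z,r in((.138,.012),(.05,.012),(.05,.009)):
  q=np.array([proj(w,[p[0]+r*np.cos(a),p[1]+r*np.sin(a),z]) for a in np.linspace(0,6.28,60)])
  q=(q-[240,140]+.5)*6; print(z,q.min(0),q.max(0))
print(move(T,[p[0],p[1],.112]))
E
```

```text
[0.51340486 0.31437095 0.138     ]
0.138 [187.09084905 207.29360514] [379.37660846 393.83149349]
0.05 [206.42076489  96.9295561 ] [352.00312387 240.84122404]
0.05 [224.6179991  115.23790797] [333.79718287 223.16686541]
(array([ 1.05,  0.22, 15.7 ]), array([0., 0., 0.]))
```

Request:
drive_tool --steps '[[[1.05,0.2,3],[0,0,0]],[[1.05,0.2,7],[0,0,0]],[[1.05,0.2,11],[0,0,0]],[[1.05,0.2,14],[0,0,0]],[[1.05,0.2,15.5],[0,0,0]],[[1.05,0.2,15.7],[0,0,0]],[[1.05,0.2,15.7],[0,0,0]]]' --grip 60

```text
clock: 9.62
tool_pos: [0.5139, 0.3144, 0.1133]
orientation: [1.848, 2.537, 0.001]
wrist_force: [0.3, 0.2, 1.2]
width: 0.0515
```

Request:
drive_tool --steps '[[[0,0,0],[0,0,0]],[[0,0,0],[0,0,0]],[[0,0,0],[0,0,0]],[[0,0,0],[0,0,0]],[[0,0,0],[0,0,0]]]' --grip 0 --grip_force 60

```text
clock: 10.25
tool_pos: [0.5144, 0.3147, 0.1145]
orientation: [1.848, 2.536, 0.004]
wrist_force: [-0.1, -0.2, 5.9]
width: 0.0227
```

```bash
python3 - <<'E'
from h import *
T,o=pose();print(T.round(4),o["clock"],o["wrist_force"],o["moment"],o["width"])
E
```

```text
[[-3.066e-01  9.518e-01  4.500e-03  5.144e-01]
 [ 9.518e-01  3.066e-01 -1.000e-04  3.147e-01]
 [-1.400e-03  4.200e-03 -1.000e+00  1.145e-01]
 [ 0.000e+00  0.000e+00  0.000e+00  1.000e+00]] 10.25 [-0.14602987 -0.15640995  5.87553762] [-0.05699023 -0.08928934 -0.02442213] 0.02269209468897536
```

```bash
cat >> h.py <<'E'
yaw=np.radians(-5.5); D=np.array([np.cos(yaw),np.sin(yaw),0]); 
PIN=np.array([.6147,.0286,.04]); ORG=PIN-.09*D; ORG[2]=0
NRM=-np.sin(np.radians(20))*D+np.array([0,0,np.cos(np.radians(20))])
def Rt(T):
    z=-NRM; y=T[:3,1]-z*(T[:3,1]@z); y/=np.linalg.norm(y); return np.c_[np.cross(y,z),y,z]
E
python3 - <<'E'
from h import *
T,o=pose()
# triangulate button from w1, d1, s1
import glob
w,d,s=load("w1"),load("d1"),load("s1")
def cen(dd,x0,x1,y0,y1):
    h=cv2.cvtColor(dd["px"],cv2.COLOR_RGB2HSV); m=cv2.inRange(h,(12,110,60),(32,255,255)); 
    mm=np.zeros_like(m); mm[y0:y1,x0:x1]=m[y0:y1,x0:x1]
    n,l,st,c=cv2.connectedComponentsWithStats(mm); i=1+np.argmax(st[1:,4]); return st[i],c[i]
a=cen(w,160,220,110,165);b=cen(d,280,310,195,220);c=cen(s,265,290,205,230)
print(a,b,c)
print(tri([w,d,s],[a[1],b[1],c[1]])); print(tri([w,d],[a[1],b[1]]))
bt=ORG-.0609*D; bt[2]=.0711; print("model",bt,[proj(k,bt) for k in (w,d,s)])
tip=T[:3,:3]@[0,0,.1065]+T[:3,3];print("tip",tip)
R=Rt(T); tgt=bt+NRM*.04+NRM*.1065; print(tgt,R)
print(move(T,tgt,R))
E
```

```text
(array([177, 127,  22,  21, 373], dtype=int32), array([187.43699732, 136.83914209])) (array([290, 202,   5,   4,  17], dtype=int32), array([292.11764706, 203.41176471])) (array([274, 217,   5,   4,  18], dtype=int32), array([275.77777778, 218.5       ]))
(array([0.46578852, 0.04392988, 0.06497673]), [array([-0.4, -0.1]), array([-0.1, -0.2]), array([-0.2,  0.2])])
(array([0.46602841, 0.04378992, 0.06451362]), [array([0., 0.]), array([-0., -0.])])
model [0.46449471 0.04306312 0.0711    ] [array([183.67624513, 138.48188337]), array([291.62151249, 201.82617968]), array([275.47657835, 216.41991091])]
tip [0.51486126 0.31472341 0.00804443]
[0.41461944 0.04786557 0.20876497] [[-0.30290118  0.89013915  0.34044555]
 [ 0.9422913   0.33318539 -0.03278118]
 [-0.14261129  0.31086942 -0.93969262]]
(array([-22.36, -17.64,  -9.46]), array([-3.61, -1.61, -0.26]))
```

Request:
drive_tool --steps '[[[0,0,-3],[0,0,0]],[[0,0,-7],[0,0,0]],[[0,0,-11],[0,0,0]],[[0,0,-15],[0,0,0]],[[-2,-1.5,-16],[0,0,0]],[[-6,-4.5,-16],[0,0,0]],[[-10,-8,-16],[-0.5,-0.2,0]],[[-14,-11,-16],[-1.5,-0.7,-0.1]],[[-18,-14,-15],[-2.5,-1.1,-0.2]],[[-21,-16.5,-13],[-3.6,-1.6,-0.26]],[[-22.3,-17.6,-11.5],[-3.6,-1.6,-0.26]],[[-22.3,-17.6,-11],[-3.6,-1.6,-0.26]],[[-22.3,-17.6,-11],[-3.6,-1.6,-0.26]]]'

```text
clock: 11.88
tool_pos: [0.4151, 0.0489, 0.2243]
orientation: [1.64, 2.306, 0.249]
wrist_force: [-1.3, 0.5, -0.4]
width: 0.0226
```

```bash
python3 - <<'E'
from h import *
w=cam("wrist","w7");d=cam("side","d7");s=cam("scene","s7");T,o=pose();print(T.round(4),o["joints"].round(2),o["clock"],o["wrist_force"],o["width"])
E
```

```text
[[-0.3043  0.89    0.3395  0.4154]
 [ 0.942   0.3342 -0.0317  0.0492]
 [-0.1417  0.3102 -0.9401  0.2245]
 [ 0.      0.      0.      1.    ]] [ 0.18 -0.57 -0.45  1.35 -0.09  1.4 ] 12.025 [-0.8938818  -0.29745102 -1.01138586] 0.02246854925509837
```

View pics/w7.png

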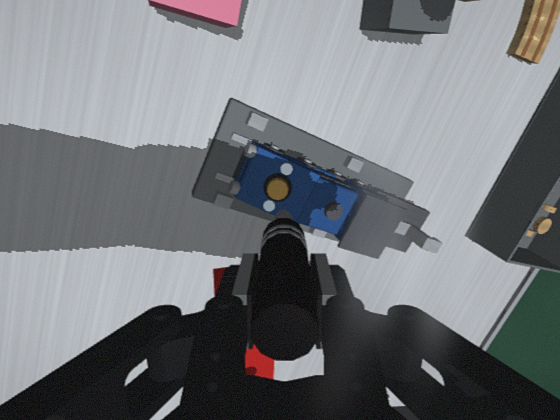

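View pics/d7.png

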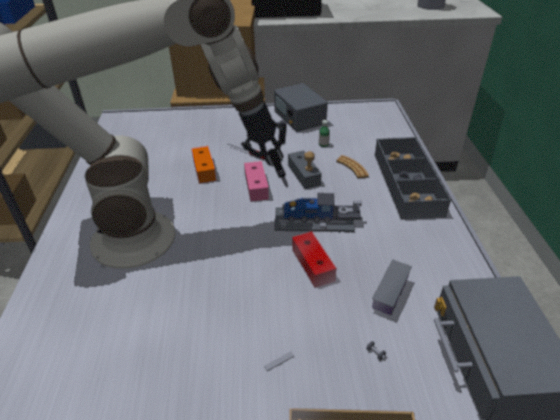

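The probe is in hand, coaxial with the gripper. In the wrist view the button is at (278,187) and the tip near (286,215). I'll zoom in.

```bash
python3 - <<'E'
from h import *
w=load("w7");T,o=pose()
a=w["px"][150:250,220:350][:,:,::-1]
cv2.imwrite('pics/z12.png',cv2.resize(cv2.convertScaleAbs(a,alpha=2),None,fx=6,fy=6,interpolation=cv2.INTER_NEAREST))
print("tip pred",proj(w,T[:3,:3]@[0,0,.1065]+T[:3,3]), "model button",proj(w,[0.4645,.0431,.0711]))
E
```

```text
tip pred [283.95676213 212.5072895 ] model button [276.92448345 191.27018533]
```

View pics/z12.png

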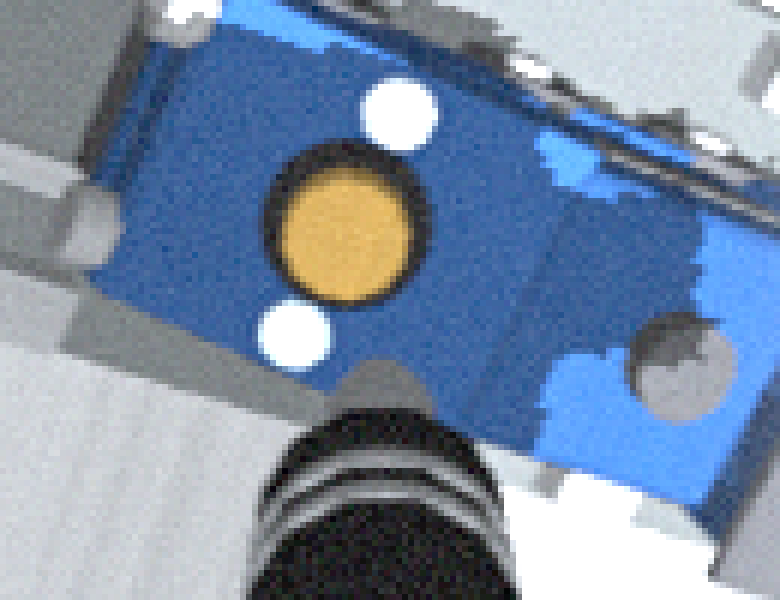

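```bash
python3 - <<'E'
from h import *
w=load("w7");w1=load("w1");T,o=pose()
B=np.array([0.4645,.0431,.0711])
for dd,p in((w,(277.2,189.2)),(w1,(185.8,137.9))):
    oo,r=ray(dd,*p); q=oo+r*((B-oo)@NRM)/(r@NRM); print(q, "loco frame",(q-ORG)@D,(q-ORG)@np.cross([0,0,1],D),q[2])
print(tri([w,w1],[(277.2,189.2),(185.8,137.9)]))
print(tri([w,load("d7")],[(277.2,189.2),(292.1,203.2)]))
# brass from side closer: d7,s7
for n,(x0,x1,y0,y1) in {"d7":(280,310,195,220),"s7":(265,290,205,230)}.items():
    h=cv2.cvtColor(load(n)["px"],cv2.COLOR_RGB2HSV); m=cv2.inRange(h,(12,110,60),(32,255,255))[y0:y1,x0:x1]; ys,xs=np.nonzero(m); print(n,xs.mean()+x0,ys.mean()+y0,len(xs))
# headlamps mid
lm=[(220+u/6-.5,150+v/6-.5) for u,v in((399,114),(294,334))]
for z in(.062,.065):
  print(z,[onz(w,*p,z) for p in lm], np.mean([onz(w,*p,z) for p in lm],axis=0))
E
```

```text
[0.46417242 0.04486341 0.0709198 ] loco frame -0.06139335654623956 0.0017611083969411177 0.07091980410960236
[0.46654617 0.04362813 0.07182289] loco frame -0.05891214217354775 0.0007590234439108372 0.07182289228609573
(array([0.46551342, 0.04354335, 0.06770042]), [array([-0.2,  0.4]), array([ 0.1, -0.4])])
(array([0.46615113, 0.04330232, 0.06581453]), [array([-0.3, -0. ]), array([ 0.1, -0. ])])
d7 292.06666666666666 203.6 15
s7 275.42857142857144 217.57142857142858 7
0.062 [array([0.46922249, 0.06183436, 0.062     ]), array([0.46543744, 0.02613238, 0.062     ])] [0.46732996 0.04398337 0.062     ]
0.065 [array([0.46789815, 0.06251929, 0.065     ]), array([0.46415542, 0.02721656, 0.065     ])] [0.46602678 0.04486792 0.065     ]
```

```bash
python3 - <<'E'
from h import *
T,o=pose(); B=np.array([.4652,.0439,.071])
R=Rt(T); print(move(T,B+NRM*(.010+.1065),R))
E
```

```text
(array([ 0.18, -0.51,  4.49]), array([-0.01, -0.01, -0.  ]))
```

Request:
drive_tool --steps '[[[0.1,-0.3,1],[0,0,0]],[[0.18,-0.5,2.5],[0,0,0]],[[0.18,-0.5,3.8],[0,0,0]],[[0.18,-0.5,4.5],[0,0,0]],[[0.18,-0.5,4.5],[0,0,0]],[[0.18,-0.5,4.5],[0,0,0]]]'

```text
clock: 12.78
tool_pos: [0.4258, 0.0477, 0.1808]
orientation: [1.639, 2.306, 0.25]
wrist_force: [-0.5, -0.3, -1.7]
width: 0.0229
```

```bash
python3 - <<'E'
from h import *
w=cam("wrist","w8");d=cam("side","d8");s=cam("scene","s8");T,o=pose();print(T.round(4),o["clock"],o["wrist_force"])
A=lambda x,f:cv2.resize(cv2.convertScaleAbs(x[:,:,::-1],alpha=2),None,fx=f,fy=f,interpolation=cv2.INTER_NEAREST)
cv2.imwrite('pics/z13.png',A(w["px"][150:250,220:350],6))
cv2.imwrite('pics/z14.png',np.hstack([A(d["px"][160:230,265:325],6),A(s["px"][170:240,240:305],6)]))
tip=T[:3,:3]@[0,0,.1065]+T[:3,3]
print(tip,[proj(k,tip) for k in(w,d,s)],[proj(k,[.4652,.0439,.071]) for k in(w,d,s)])
E
```

```text
[[-0.3042  0.8898  0.3402  0.4258]
 [ 0.942   0.3342 -0.0316  0.0478]
 [-0.1418  0.3109 -0.9398  0.1809]
 [ 0.      0.      0.      1.    ]] 12.925 [-0.28120839  0.04151068 -1.25007998]
[0.46200656 0.04441651 0.08083876] [array([283.44133376, 212.6642485 ]), array([290.74047203, 198.95096977]), array([276.47168323, 212.94966657])] [array([282.92226171, 208.31771344]), array([291.83843056, 201.6632687 ]), array([275.66426009, 216.71315695])]
```

View pics/z13.png

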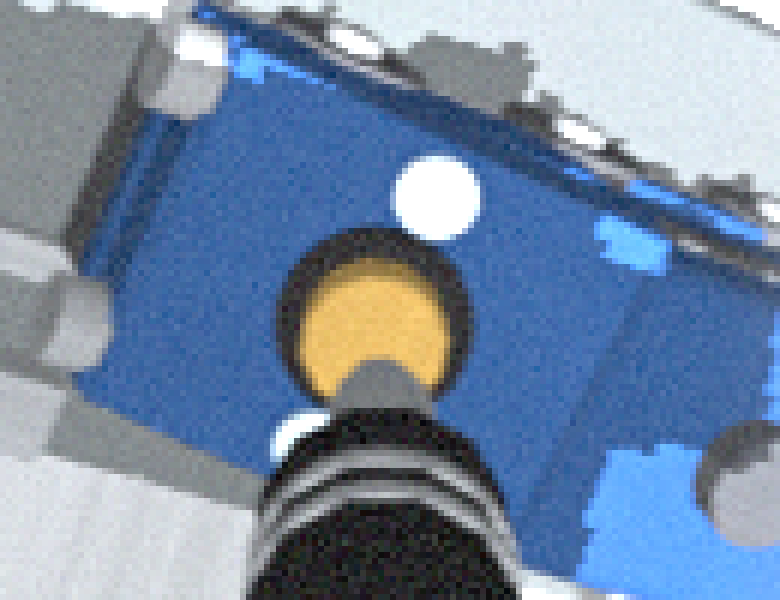

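View pics/z14.png

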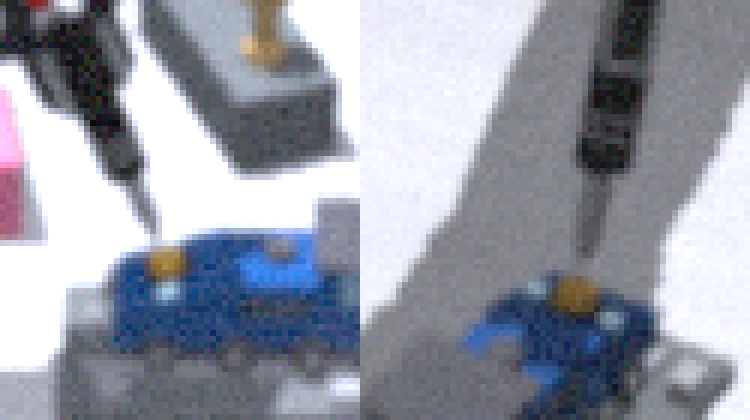

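The tip and button predictions agree with all three views within about 1 px. The shaft is at column 283 and the button face at about (282,207.5). I'll take a force baseline, then advance along the tool axis.

```bash
cat >> h.py <<'E'
def favg(n=12):
    F=[];P=[]
    for i in range(n):
        ctrl.camera("side"); T,o=pose(); F.append(o["wrist_force"]);P.append(T[:3,3])
    F=np.array(F);P=np.mean(P,0);T,o=pose()
    print("F",F.mean(0).round(2),"along n",(F@NRM).mean().round(2),"sd",(F@NRM).std().round(2),"pos",P.round(4),"tip.n",((P+T[:3,2]*.1065)@NRM).round(5),"clock",o["clock"],"tilt deg",np.degrees(np.arccos(-T[:3,2]@NRM)).round(2))
E
python3 - <<'E'
from h import *
favg(20); print(np.array([.4652,.0439,.071])@NRM)
E
```

```text
F [ 0.07 -0.11 -0.97] along n -0.94 sd 0.5 pos [0.4256 0.0478 0.1805] tip.n -0.08022 clock 13.925 tilt deg 0.08
-0.09021800027005297
```

Request:
drive_tool --steps '[[[0,0,0.4],[0,0,0]],[[0,0,0.8],[0,0,0]],[[0,0,0.8],[0,0,0]]]'

```text
clock: 14.3
tool_pos: [0.4282, 0.0474, 0.1723]
orientation: [1.639, 2.307, 0.248]
wrist_force: [0.4, -0.2, -1.3]
width: 0.0225
```

```bash
python3 - <<'E'
from h import *
favg(12)
E
```

```text
F [-0.17  0.09 -0.84] along n -0.73 sd 0.46 pos [0.4284 0.0475 0.1729] tip.n -0.08826 clock 14.9 tilt deg 0.08
```

Request:
drive_tool --steps '[[[0,0,0.2],[0,0,0]],[[0,0,0.4],[0,0,0]],[[0,0,0.4],[0,0,0]]]'

```text
clock: 15.28
tool_pos: [0.4297, 0.0474, 0.1691]
orientation: [1.639, 2.307, 0.249]
wrist_force: [-0.8, -0.7, -0.0]
width: 0.0227
```

```bash
python3 - <<'E'
from h import *
favg(12)
E
```

```text
F [-0.64  0.13  0.29] along n 0.5 sd 0.32 pos [0.4297 0.0474 0.1692] tip.n -0.09222 clock 15.875 tilt deg 0.08
```

Request:
drive_tool --steps '[[[0,0,0.15],[0,0,0]],[[0,0,0.3],[0,0,0]],[[0,0,0.3],[0,0,0]],[[0,0,0.3],[0,0,0]]]'

```text
clock: 16.38
tool_pos: [0.4308, 0.0473, 0.1665]
orientation: [1.639, 2.307, 0.249]
wrist_force: [-0.5, -0.4, 1.0]
width: 0.0229
```

```bash
python3 - <<'E'
from h import *
favg(30)
w=cam("wrist","w9");d=cam("side","d9");s=cam("scene","s9")
A=lambda x,f:cv2.resize(cv2.convertScaleAbs(x[:,:,::-1],alpha=2),None,fx=f,fy=f,interpolation=cv2.INTER_NEAREST)
cv2.imwrite('pics/z15.png',A(w["px"][150:250,220:350],6))
cv2.imwrite('pics/z16.png',np.hstack([A(d["px"][160:230,265:325],6),A(s["px"][170:240,240:305],6)]))
E
```

```text
F [-1.08  0.19  1.35] along n 1.64 sd 0.37 pos [0.4308 0.0473 0.1664] tip.n -0.09522 clock 17.875 tilt deg 0.08
```

View pics/z15.png

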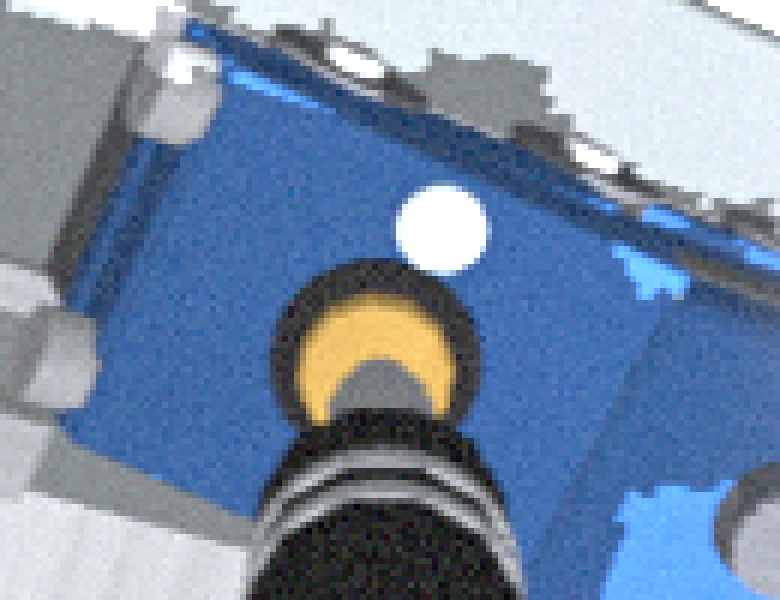

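View pics/z16.png

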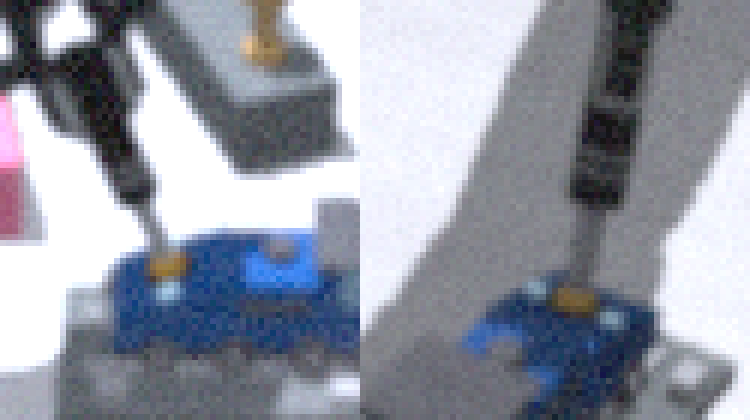

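```bash
python3 - <<'E'
from h import *
d=load("d9");s=load("s9");T,o=pose()
tip=T[:3,:3]@[0,0,.1065]+T[:3,3]
A=lambda n,x0,x1,y0,y1:cv2.resize(cv2.convertScaleAbs(load(n)["px"][y0:y1,x0:x1,::-1],alpha=2.2),None,fx=16,fy=16,interpolation=cv2.INTER_CUBIC)
cv2.imwrite('pics/z17.png',np.hstack([A("d9",281,305,188,214),A("s9",264,288,200,226)]))
def L(p): return (ORG+p[0]*D+p[1]*np.cross([0,0,1],D))+[0,0,p[2]]
print("tip",tip,"in loco",(tip-ORG)@D,(tip-ORG)@np.cross([0,0,1],D))
for n,k,x0,y0 in(("d",d,281,188),("s",s,264,200)):
    print(n,((proj(k,tip)-[x0,y0]+.5)*16).round(),((proj(k,tip+NRM*.04)-[x0,y0]+.5)*16).round())
E
```

```text
tip [0.46692318 0.04390873 0.06627509] in loco -0.05856376321177003 0.0010744710414504557
d [191. 246.] [115.  82.]
s [189. 305.] [239.  67.]
```

View pics/z17.png

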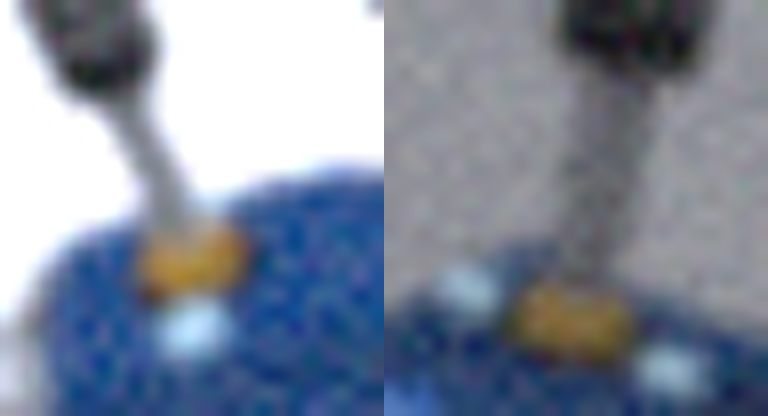

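The contact is about 1 mm off toward +tool-y by wrist view, scene view and geometry alike. I'll back off, shift 1 mm and press again slightly deeper.

Request:
drive_tool --steps '[[[0,0,-0.4],[0,0,0]],[[0,0,-0.7],[0,0,0]],[[-0.05,-0.1,-0.7],[0,0,0]],[[-0.05,-0.1,-0.7],[0,0,0]],[[-0.05,-0.1,-0.3],[0,0,0]],[[-0.05,-0.1,-0.1],[0,0,0]],[[-0.05,-0.1,0.03],[0,0,0]],[[-0.05,-0.1,0.05],[0,0,0]],[[-0.05,-0.1,0.05],[0,0,0]],[[-0.05,-0.1,0.05],[0,0,0]]]'

```text
clock: 19.27
tool_pos: [0.4302, 0.0465, 0.1658]
orientation: [1.639, 2.307, 0.249]
wrist_force: [-1.6, -0.2, 2.6]
width: 0.0226
```

```bash
python3 - <<'E'
from h import *
favg(30)
w=cam("wrist","w10")
A=lambda x,f:cv2.resize(cv2.convertScaleAbs(x[:,:,::-1],alpha=2),None,fx=f,fy=f,interpolation=cv2.INTER_NEAREST)
cv2.imwrite('pics/z18.png',A(w["px"][150:250,220:350],6))
E
```

```text
F [-0.5  -0.02  1.97] along n 2.02 sd 0.46 pos [0.4302 0.0465 0.1657] tip.n -0.09572 clock 20.775 tilt deg 0.08
```

View pics/z18.png

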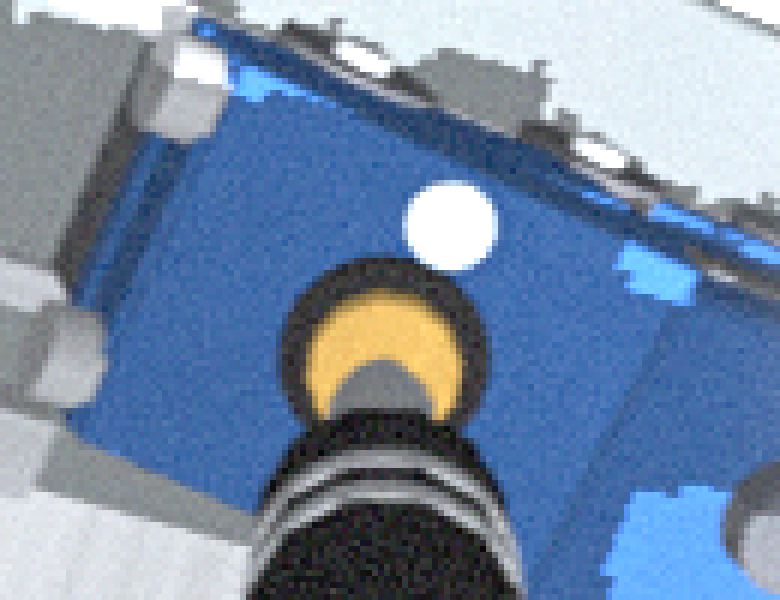

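The net push is about 2.9 N and the shaft is centred on the button (zoom columns 383 and 385). Handing in after one last look at the hook.

```bash
python3 - <<'E'
from h import *
d=cam("side","d11")
cv2.imwrite('pics/z19.png',cv2.resize(cv2.convertScaleAbs(d["px"][150:240,260:380,::-1],alpha=1.7),None,fx=6,fy=6,interpolation=3))
E
```

```text
(no output)
```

View pics/z19.png

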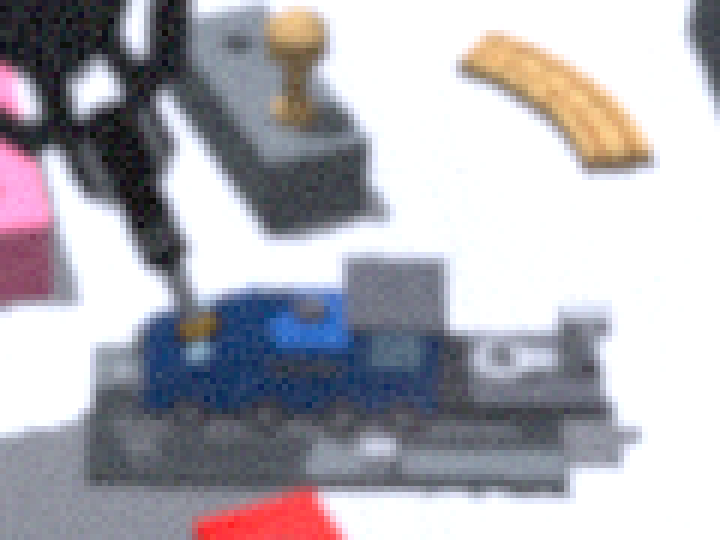

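The hook is still flat on the pin (zoom (500,352)), and the probe tip is on the button at (195,320).

```bash
python3 - <<'E'
from plant import ctrl
print(ctrl.close_job())
E
```

```text
the job is handed in; nothing more can be done
None
```

I finished both parts and handed the job in at about 21 s of the 58 s, with the probe still held on the button.

- **Hook:** Its eye is over the coupling pin and it lies flat on the drawbar shelf. The upturned end points away from the cab, and I let go of it. Wrist and side pictures after release showed this, and the last side picture showed it unchanged.
- **Probe:** I took it from the stand and am holding its tip on the brass button, within 0.1° of square to the 20° slope by my estimate of the slope's direction. My first press was about 1 mm off centre, so I backed off, shifted and pressed again. In the last wrist picture the shaft and the button line up sideways to under half a millimetre. The ball tip itself is hidden in that view, so its position the other way along the slope comes from geometry and the side and scene views, good to about 1–2 mm.
- **Push:** The final force is about 2.9 N net of the resting reading. Single readings scatter by about 0.5 N, so I averaged 30.
- **One disagreement:** Before the re-press, the force gave about 3.0 mm of button travel and the arm's movement about 3.7 mm. The final press went 0.5 mm deeper, to about 3.5–4 mm of the 8 mm.

Nothing else on the cart was handled or seen to move.

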